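# Lid on the keepsake box, knob held hole-up for glue

### The job

Fit the loose wooden lid squarely onto its box, fully down and let go, so that the peg on it stands ready for its knob. Then pick up the square wooden knob, find which end has the blind glue hole and turn the knob so that this hole faces straight up. Finish holding it still like that in the gripper, at least a hand's breadth clear above the table and touching nothing else, and leave the other things on the table where they are and drop nothing.

Things in the scene. Friction and masses are not known exactly. Their poses are not given: they have to be found in the camera images.
- box: open-topped keepsake box of plain light wood, fixed to the table, 130 (x) by 100 (y) by 55 mm high, walls 8 mm: the opening is 114 by 84 mm, so the lid's lip has 2 mm of play on each side. Origin at the centre of its underside, on the table; z up. Box, lid and knob lie side by side in any order; box and lid are turned up to 0.4 rad.
- lid_peg (a point): loose plain-wood lid lying right way up: plate 130 (x) by 100 (y) by 8 mm, below it a lip 110 by 80 mm, 6 mm deep (2 mm lead-in), on top in the middle a round upright peg, 14 mm diameter, 26 mm tall. Point half-way up the peg: 27 mm above the lip's underside, 13 mm above the plate's top. Axes are the lid's, z up. Fits the box either way round; seated, this point is 76 mm above the table.
- knob_center (a point): the knob: a square block of plain light wood, 36 by 36 mm, 52 mm long, 0.03 to 0.07 kg, lying on a long face, heading any way. Point at its centre, 18 mm above the table as it lies. Its x axis runs along its length, out of the end with the blind hole (round, 16 mm diameter, 28 mm deep, in the middle of that end). The other end is plain; from above both look the same.
- knob_hole (a point): the centre of the mouth of the knob's blind hole, 26 mm along +x from the knob's centre; axes as the knob's.
- paint_a_center (a point): bystander: craft paint bottle, red with a white cap, 36 mm diameter, 90 mm tall; point half-way up. Leave alone.
- paint_b_center (a point): bystander: craft paint bottle, green with a white cap, 36 mm diameter, 90 mm tall; point half-way up. Leave alone.
- brush_a_center (a point): bystander: paint brush with a blue handle lying along its x axis, 172 mm long, 9 mm thick at most; point at the middle of its length. Leave alone.
- brush_b_center (a point): bystander: paint brush with a black handle, 172 mm long, lying along its x axis; point at the middle of its length. Leave alone.
- sander_center (a point): bystander: cork sanding block 100 (its x) by 66 by 24 mm; point at its centre. Leave alone.
- candle_cup_center (a point): bystander: small turned candle cup of darker wood, 40 mm diameter, 38 mm tall; point half-way up. Leave alone.
Mind the look-alikes: they are no part of the job. What is shaped like the part that bears lid_peg but blue or pink is not meant.

How it is judged:
On the way, in this order (a step that is already met when the one before it is completed fails the run):
1. the lid is fully down on its box, square, and let go (horizontal distance between lid_peg and box below 0.004 m and z of lid_peg in the frame of box between 0.0735 and 0.0785 m and angle between the x axis of lid_peg and the x axis of box, either way round below 0.07 rad and angle between lid_peg's own z axis and vertical below 0.05 rad and contact force between lid and the fingers below 0.05 N), for 0.3 s.
2. the knob is held up in the gripper with its hole facing up (angle between knob_center's own x axis and vertical below 0.25 rad and height (world z) of knob_center above 0.1 m and contact force between knob and the fingers above 0.8 N), for 0.2 s.
At the end, for the whole second after the job is handed in: The lid is seated on the box (centred within 4 mm, square within 0.07 rad, level, down within 2.5 mm) and let go; the gripper holds the knob still, its hole within 0.25 rad of straight up, its centre more than 0.10 m above the table, and the knob touches no other thing (all of step 1 and all of step 2 and contact force between knob and lid below 0.05 N and contact force between knob and box below 0.05 N and contact force between knob and paint_a below 0.05 N and contact force between knob and paint_b below 0.05 N and contact force between knob and brush_a below 0.05 N and contact force between knob and brush_b below 0.05 N and contact force between knob and sander below 0.05 N and contact force between knob and candle_cup below 0.05 N and linear speed of knob below 0.03 m/s and angular speed of knob below 0.25 rad/s and linear speed of lid below 0.02 m/s); the arm keeps its last pose, push and grip.
It fails at once if a bystander is moved by more than 20 mm (distance of any of paint_a_center, paint_b_center, brush_a_center, brush_b_center, sander_center, candle_cup_center from where it was at the start of the episode above 0.02 m).
It fails at once if the lid is dropped (contact force between lid and the fingers below 0.01 N and linear speed of lid above 0.45 m/s).
It fails at once if the knob is dropped (contact force between knob and the fingers below 0.01 N and linear speed of knob above 0.7 m/s).
It also fails if it takes over 64 s, if anything falls off the work surface, if the arm or the gripper's body presses on something with over 40 N, if the wrist force passes 120 N, or if a joint passes its speed limit or range.

### The arm

A 6-joint arm with a two-finger parallel gripper is mounted at the origin on the work surface. World frame = base frame: x ahead of the robot, y to its left, z up, the work surface at z = 0. Lengths are in m, angles in rad, forces in N, time in s.
With the tool pointing down it reaches from about 0.275 to 0.725 m from the base axis. Payload 15.9 kg.
Tool frame: the origin (TCP) lies between the finger pads; the fingertips stand 11 mm ahead of it and the grasp point (between the pads) lies 8 mm behind it; z points along the fingers, y is the line along which they close (so a half turn about z gives the same grasp; the last joint's range is limited). The gripper opens to 85 mm and grips with 20 to 120 N. Pads are 22 mm wide; open, the fingers measure 114 mm over their backs; the gripper's body (76 mm by 85 mm) begins 54 mm behind the grasp point. The pads swing forward as they close: fully open they stand 13 mm farther back than shut.
Start: joints at [1.123, 0.213, -0.034, 1.323, 0, 1.571], TCP at [0.216, 0.451, 0.242] pointing down, gripper open.
Joint ranges: [-2.98, 2.98], [-0.74, 1.72], [-1.14, 1.35], [-2.1, 2.04], [-1.57, 1.44], [-3.14, 3.14]. Speed limits (rad/s): [1.89, 1.89, 2.39, 2.57, 3.14, 3.14].

### API

Orientations are given as a unit quaternion [w, x, y, z].
In Python, from cell import r, capture gives the robot as it stands.
- The arm moves only by the tool step_arm, never from a script. Its argument "rows" is one flat list of numbers, 4 for each row, row after row: the shift along the tool's x, y, z in units of 30 mm (1.0 is 30 mm), then the turn about the tool's z in units of 6 degrees (1.0 is 6 degrees). A call has 1 to 12 rows; each row shifts and turns the commanded pose from where the row before left it, along the tool's axes as they then stand; what a row does not reach is not made up. A row lasts 1/12 s, in which the tool goes at most 41.7 mm and 7.16 degrees, less where a joint would pass 70% of its speed; a pose out of reach is approached as far as the arm can. A call is refused whole if a number of a shift passes 1 or a number of a turn 1, either way. A call with a gripper value outside its range is refused whole. "grip" is the finger opening in mm, from 0 to 85.4, set as the call begins (left out, the last holds). The fingers move at their own pace and stop on an object; "force" is the grip in N (left out, the last holds). Time passes only in rows, so rows that do not move let the fingers close. It gives the time, the measured TCP pose, the force, the opening and the grip force at its end, in the units of the state.
- r.sense(): the state, without advancing time (a new reading comes with each control period).
- capture(name): name is "scene" or "top"; returns a dict with "pixels" (480x640x3 uint8, red, green, blue), "intrinsics" (3x3 intrinsics, pixels), "k1" (the pictures are not rectified: a ray, as slopes to the right and down, at radius r is drawn at 1 + k1 r^2 times it, then the intrinsics apply), "world_from_camera" (4x4, takes a point from camera to world coordinates). Camera axes: x right, y down, z forward; pixel columns grow to the right and rows downward; lengths in m; the calibration is good to about 2 mm. A picture is of the moment at which its call begins. There is no depth.
- r.hand_in(): hands the job in; it is judged then, once.
The state is a dict: "t": time; "joints": joint angles; "dq": joint speeds; "effort": joint torques, N m; "tool_pos": TCP position; "orientation": TCP orientation; "wrist_force": force on the tool from outside, world axes, zero at the start; "moment": the same for the moment, N m; "finger_gap": opening from 0.0 (shut) to 1.0 (fully open); "gripper_force": force on a finger pad.
Only numpy, scipy, OpenCV 4.12 (cv2) and the standard library are available. Lean on these libraries where they do the work, as an engineer would, in place of code of your own. Each camera call takes 0.05 s, during which the arm holds its last target. There are 200 camera calls.

## Working session

There is one attempt and no reset: what is moved stays moved. The work goes in short steps, Python scripts to look and compute and a tool call to move; the robot and the scene stay as the last step left them, time stands still between calls to the robot, and variables do not carry over. Pictures are saved under pics/ and viewed, at most 10 in all, crops included, and the job is handed in when it is done.

Besides the shell and the picture viewer there is one more tool, called after "Call:" by a JSON object that holds its "name" and its "arguments", one argument or row to a line. step_arm: Moves the arm, as the interface text tells. Its arguments: {"type":"object","properties":{"rows":{"type":"array"},"grip":{"type":"number"},"force":{"type":"number"}},"required":["rows"]}

```bash
ls; mkdir -p pics
cat > h.py <<'E'
import numpy as np, cv2
from cell import r, capture
def save(name,fn):
    c=capture(name); cv2.imwrite('pics/'+fn+'.png',c['pixels'][:,:,::-1]); np.savez('pics/'+fn+'.npz',**{k:np.array(c[k]) for k in c}); return c
def load(fn): return dict(np.load('pics/'+fn+'.npz'))
def ray(c,u,v):
    K=c['intrinsics']; d=np.array([(u-K[0,2])/K[0,0],(v-K[1,2])/K[1,1]]); p=d.copy()
    for _ in range(30): p=d/(1+float(c['k1'])*(p@p))
    T=c['world_from_camera']; return T[:3,3],T[:3,:3]@np.array([p[0],p[1],1])
def at(c,u,v,z):
    o,d=ray(c,u,v); return o+d*(z-o[2])/d[2]
def proj(c,P):
    T=c['world_from_camera']; q=T[:3,:3].T@(np.array(P)-T[:3,3]); p=q[:2]/q[2]; p=p*(1+float(c['k1'])*(p@p)); K=c['intrinsics']
    return np.array([K[0,0]*p[0]+K[0,2],K[1,1]*p[1]+K[1,2]])
E
python3 - <<'E'
from h import *
for n in('scene','top'):
    c=save(n,n+'1'); print(c['intrinsics'],c['k1'],c['world_from_camera'])
print(r.sense())
E
```

```text
pics
[[603.73172376   0.         327.84520415]
 [  0.         603.73172376 243.89649673]
 [  0.           0.           1.        ]] -0.0077551038375946865 [[ 0.40208789  0.72138243 -0.56385523  1.20944437]
 [ 0.91542971 -0.32865137  0.23232892 -0.25506772]
 [-0.0177138  -0.60958648 -0.79252164  1.10645223]
 [ 0.          0.          0.          1.        ]]
[[436.52011821   0.         312.99877459]
 [  0.         436.52011821 237.13660175]
 [  0.           0.           1.        ]] -0.030184502553574934 [[-0.0106031  -0.99877339  0.04836619  0.41717734]
 [-0.99990045  0.01104053  0.00878596  0.04097084]
 [-0.00930917 -0.04826821 -0.99879103  1.25958849]
 [ 0.          0.          0.          1.        ]]
{'t': 0.1, 'joints': array([ 1.12302472e+00,  2.13289319e-01, -3.49809489e-02,  1.32347900e+00,
        3.46821997e-05,  1.57081688e+00]), 'dq': array([ 0.00185045, -0.0001846 ,  0.0024975 , -0.00183728, -0.00024449,
       -0.00087824]), 'effort': array([ 1.17019357e-03, -6.87250757e+01,  4.87804806e+01,  1.22374197e-02,
        1.61060971e-04, -1.04755790e-05]), 'tool_pos': array([0.21634711, 0.45045697, 0.24188055]), 'orientation': array([-1.22689273e-04,  2.22030113e-01,  9.75039692e-01, -4.60728553e-04]), 'wrist_force': array([ 0.03699188,  0.33382033, -0.43537889]), 'moment': array([0.00464201, 0.03132458, 0.02304482]), 'gripper_force': 0.0, 'finger_gap': 0.9999727135604201}
```

View pics/scene1.png

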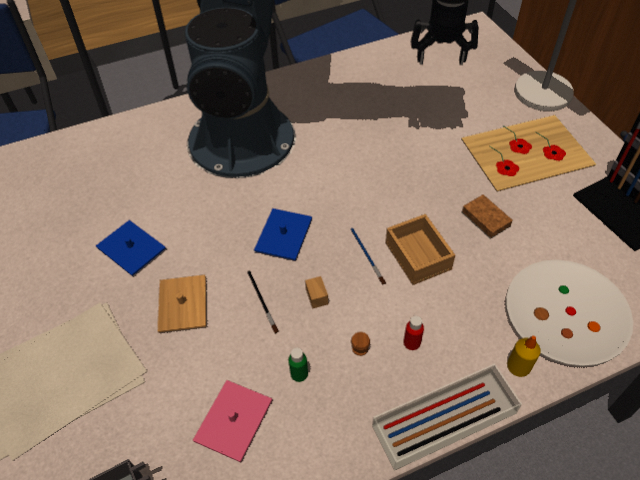

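View pics/top1.png

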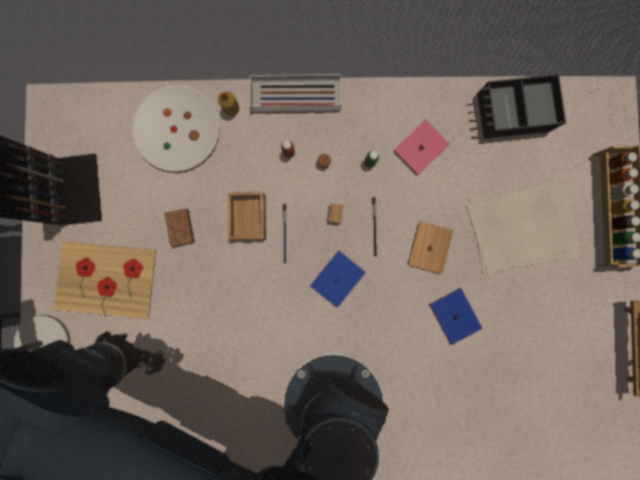

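The plain-wood lid is at scene (182,303) / top (431,247). Its look-alikes are blue at scene (131,247) and (284,233), and pink at (233,420). Only the plain-wood one fits the description. The box is at scene (420,250) / top (247,217) and the knob at scene (317,292) / top (335,214). I'll confirm this in an enlarged montage.

Run:
```python
from h import *
def crop(fn,u,v,w,h,s): 
    i=cv2.imread(f'pics/{fn}.png')[v:v+h,u:u+w]; i=cv2.convertScaleAbs(i,alpha=1.4); return cv2.resize(i,None,fx=s,fy=s,interpolation=cv2.INTER_CUBIC)
a=crop('scene1',150,265,66,75,4); b=crop('scene1',380,205,80,75,4); k=crop('scene1',297,270,38,50,6)
d=crop('top1',400,215,66,70,4); e=crop('top1',220,185,80,70,4); f=crop('top1',318,195,38,46,6)
M=np.zeros((600,812,3),np.uint8)
for x,i,y in((0,a,0),(264,b,0),(584,k,0),(0,d,310),(264,e,310),(584,f,310)): M[y:y+i.shape[0],x:x+i.shape[1]]=i
cv2.imwrite('pics/m1.png',M[:,:800])
```

```text
(no output)
```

View pics/m1.png

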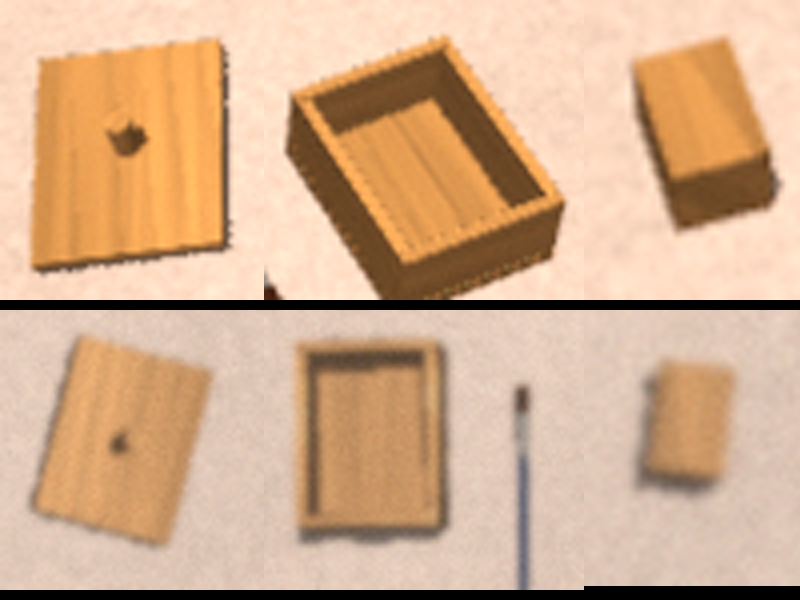

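```bash
cat >> h.py <<'E'
def fit(c,pts,z,L,W):
    P=np.array([at(c,*p,z)[:2] for p in pts]); ctr=P.mean(0)
    s=[np.linalg.norm(P[(i+1)%4]-P[i]) for i in range(4)]
    th=[]
    for i in range(4):
        d=P[(i+1)%4]-P[i]; a=np.arctan2(d[1],d[0])
        if abs(s[i]-L)>abs(s[i]-W): a+=np.pi/2
        th.append((a+np.pi/2)%np.pi-np.pi/2)
    return ctr.round(4),np.round(s,4),np.round(th,3)
E
python3 - <<'E'
from h import *
s=load('scene1');t=load('top1')
print('lid',fit(s,[(159.5,279.5),(205,275),(206.2,325.7),(158.5,331)],.014,.13,.1),fit(t,[(419.5,221.8),(453,230),(441.3,273.8),(408.8,265)],.014,.13,.1))
print('peg',at(s,182,296.5,.04)) 
print('box',fit(s,[(387.3,229.3),(426,214.5),(454.8,255.8),(414.8,270.8)],.055,.13,.1),fit(t,[(228.5,193.3),(263.5,193.3),(263.5,238.8),(228.5,238.8)],.055,.13,.1))
print('knob',fit(s,[(305,280.3),(320.8,276.2),(327.7,295.8),(311.7,300)],.036,.052,.036),fit(t,[(329.8,203.7),(343.2,205),(340.7,223),(328.2,222)],.036,.052,.036))
for p in [(352,229),(384,283),(250,271),(275,330)]: print('brush',at(s,*p,.005).round(3))
i=cv2.imread('pics/scene1.png')[290:315,305:333]; print(cv2.cvtColor(i,cv2.COLOR_BGR2GRAY)[2:20,3:25])
E
```

```text
lid (array([ 0.4467, -0.281 ]), array([0.0997, 0.1293, 0.0983, 0.1303]), array([-0.305, -0.271, -0.296, -0.261])) (array([ 0.4439, -0.2835]), array([0.0985, 0.1297, 0.0957, 0.1274]), array([-0.252, -0.286, -0.276, -0.264]))
peg [ 0.45128573 -0.27734736  0.04      ]
box (array([0.5409, 0.2405]), array([0.0997, 0.1278, 0.0973, 0.1248]), array([ 0.021, -0.009, -0.009,  0.01 ])) (array([0.5363, 0.237 ]), array([0.0977, 0.1267, 0.0972, 0.1269]), array([-0.013, -0.005, -0.011, -0.001]))
knob (array([ 0.5455, -0.0109]), array([0.0353, 0.0522, 0.0349, 0.0521]), array([-0.12 , -0.125, -0.123, -0.118])) (array([ 0.5425, -0.0122]), array([0.0379, 0.0513, 0.0352, 0.0519]), array([-0.109, -0.151, -0.091, -0.099]))
brush [0.409 0.137 0.005]
brush [0.576 0.136 0.005]
brush [ 0.424 -0.121  0.005]
brush [ 0.587 -0.123  0.005]
[[ 62 103 118 117 120 121 120 121 126 126 125 127 126 124 121 116 110 107
  116 149 161 161]
 [ 52  85 110 117 119 120 119 119 123 127 124 125 127 124 126 123 114 105
  107 136 157 161]
 [ 66  71 107 116 117 120 119 119 121 125 124 126 126 124 124 124 115 107
  107 110 148 165]

[... 695 characters left out ...]
6  58  57  58  59  56  58  60
   62  61  65 141]
 [162 158 117  69  59  61  59  59  56  58  57  56  57  58  58  58  58  59
   60  58  99 153]
 [162 162 126  74  62  65  64  62  60  57  57  59  58  56  57  56  59  59
   83  88 140 166]
 [162 162 148  91  59  64  65  65  62  60  61  59  59  58  82  92 120 131
  141 147 164 170]
 [159 158 154 116  71  61  62  63  63  64  73  90 106 126 142 146 160 166
  164 167 164 165]
 [154 151 154 136  87  63  61  83  93 125 142 145 152 161 167 167 167 169
  168 168 165 164]
 [156 155 158 155 116 119 132 141 146 159 167 167 165 167 167 165 168 169
  169 168 165 165]
 [161 161 161 166 153 159 165 164 164 165 162 165 168 167 163 166 164 169
  165 164 163 164]]
```

```bash
cat >> h.py <<'E'
from scipy.spatial.transform import Rotation as Ro
def go(x,y,z,yaw=None):
    s=r.sense(); q=s['orientation']; R=Ro.from_quat([q[1],q[2],q[3],q[0]]).as_matrix()
    y0=np.arctan2(R[1,0],R[0,0]); turn=0
    if yaw is not None:
        turn=-((yaw-y0+np.pi)%(2*np.pi)-np.pi); R=R@Ro.from_euler('z',turn).as_matrix()
    print('t',round(s['t'],2),'pos',s['tool_pos'].round(4),'yaw',round(y0,4),'tilt',np.round(R[:2,2],4),'| turn units',round(np.degrees(turn)/6,3),'then shift units',(R.T@(np.array([x,y,z])-s['tool_pos'])/.03).round(3))
E
python3 - <<'E'
from h import *
go(.4455,-.282,.15,np.pi-.275)
s=load('scene1')
for p in [(414,350),(298,380),(360,352),(487,216)]: print(at(s,*p,.0).round(3))
E
```

```text
t 0.1 pos [0.2163 0.4505 0.2419] yaw 2.6938 tilt [-0.0004 -0.0008] | turn units -1.65 then shift units [-13.982 -21.421   3.08 ]
[0.744 0.119 0.   ]
[ 0.708 -0.121  0.   ]
[0.703 0.017 0.   ]
[0.503 0.448 0.   ]
```

Call:
{"name": "step_arm", "arguments": {
  "rows": [0,0,0,-0.82,0,0,0,-0.82,-0.5,-0.765,0,0,-0.5,-0.765,0,0,-0.5,-0.765,0,0,-0.5,-0.765,0,0,-0.5,-0.765,0,0,-0.5,-0.765,0,0,-0.5,-0.765,0,0,-0.5,-0.765,0,0,-0.5,-0.765,0,0,-0.5,-0.765,0,0]
}}

```text
t: 1.1
tool_pos: [0.2982, 0.1877, 0.2422]
orientation: [-0.0, 0.137, 0.991, -0.0]
wrist_force: [2.2, -0.6, -0.9]
finger_gap: 1.0
gripper_force: 0.0
```

Call:
{"name": "step_arm", "arguments": {
  "rows": [-0.5,-0.765,0,0,-0.5,-0.765,0,0,-0.5,-0.765,0,0,-0.5,-0.765,0,0,-0.5,-0.765,0,0,-0.5,-0.765,0,0,-0.5,-0.765,0,0,-0.5,-0.765,0,0,-0.5,-0.765,0,0,-0.5,-0.765,0,0,-0.5,-0.765,0,0,-0.5,-0.765,0,0]
}}

```text
t: 2.1
tool_pos: [0.3963, -0.1265, 0.2421]
orientation: [-0.0, 0.138, 0.99, 0.0]
wrist_force: [0.7, 0.9, -0.3]
finger_gap: 1.004
gripper_force: 0.0
```

Call:
{"name": "step_arm", "arguments": {
  "rows": [-0.5,-0.765,0.6,0,-0.5,-0.765,0.6,0,-0.5,-0.765,0.6,0,-0.5,-0.765,0.6,0,-0.5,-0.765,0.6,0,-0.5,-0.765,0.5,0,0,0,0,0,0,0,0,0]
}}

```text
t: 2.77
tool_pos: [0.4447, -0.2826, 0.1359]
orientation: [-0.001, 0.138, 0.99, 0.001]
wrist_force: [-0.0, 0.4, 0.5]
finger_gap: 1.002
gripper_force: 0.0
```

Run:
```python
from h import *
c=save('scene','s2'); save('top','t2')
i=cv2.imread('pics/s2.png'); 
M=np.hstack([cv2.resize(i[225:350,130:230],None,fx=4,fy=4,interpolation=cv2.INTER_CUBIC),cv2.resize(cv2.imread('pics/t2.png')[195:295,380:480],(400,500),interpolation=cv2.INTER_CUBIC)[:500]])
cv2.imwrite('pics/m2.png',M); go(.4455,-.282,.06,np.pi-.275)
```

```text
t 2.87 pos [ 0.4452 -0.2817  0.1374] yaw 2.8655 tilt [-0.0004  0.0004] | turn units -0.011 then shift units [-0.013 -0.009  2.579]
```

View pics/m2.png

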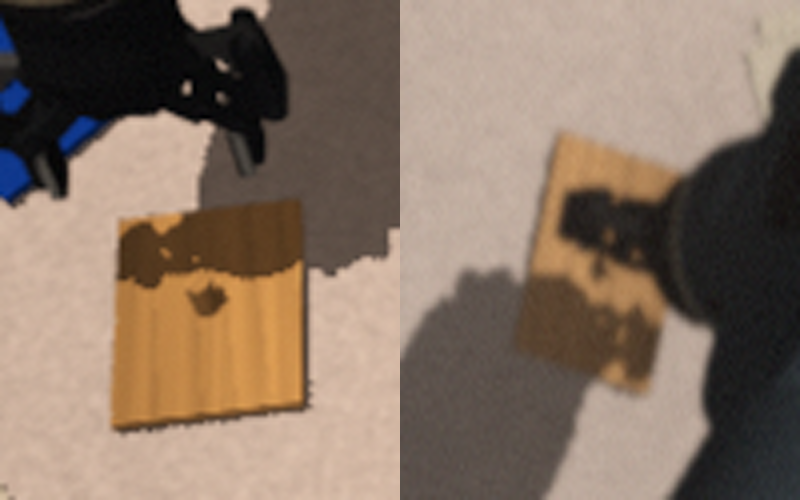

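The picture shows the open gripper over the lid. The peg is at scene px ~(182,298), between the fingertips once lowered. I'll go down and grip it.

Call:
{"name": "step_arm", "arguments": {
  "rows": [0,0,0.6,0,0,0,0.6,0,0,0,0.6,0,0,0,0.6,0,0,0,0.5,0,0,0,0.4,0,0,0,0.27,0,0,0,0,0,0,0,0,0]
}}

```text
t: 3.62
tool_pos: [0.4456, -0.2817, 0.0308]
orientation: [0.0, 0.137, 0.991, -0.0]
wrist_force: [0.3, -0.5, -0.0]
finger_gap: 0.999
gripper_force: 0.0
```

Call:
{"name": "step_arm", "arguments": {
  "rows": [0,0,0,0,0,0,0,0,0,0,0,0,0,0,0,0,0,0,0,0,0,0,0,0,0,0,0,0,0,0,0,0,0,0,0,0,0,0,0,0],
  "grip": 0,
  "force": 50
}}

```text
t: 4.45
tool_pos: [0.4455, -0.2821, 0.0305]
orientation: [0.0, 0.138, 0.99, -0.0]
wrist_force: [-1.7, 0.8, 5.8]
finger_gap: 0.14
gripper_force: 48.7
```

Call:
{"name": "step_arm", "arguments": {
  "rows": [0,0,-0.2,0,0,0,-0.5,0,0,0,-0.6,0,0,0,-0.6,0,0,0,-0.6,0,0,0,-0.6,0,0,0,-0.5,0,0,0,-0.3,0,0,0,0,0]
}}

```text
t: 5.2
tool_pos: [0.4462, -0.2826, 0.1491]
orientation: [0.001, 0.138, 0.99, -0.001]
wrist_force: [0.7, -0.1, -1.6]
finger_gap: 0.146
gripper_force: 48.7
```

Run:
```python
from h import *
go(.539,.239,.147,np.pi)
```

```text
t 5.2 pos [ 0.4462 -0.2826  0.1491] yaw 2.8655 tilt [ 0.0023 -0.0015] | turn units -2.636 then shift units [-3.093 17.385  0.051]
```

Call:
{"name": "step_arm", "arguments": {
  "rows": [0,0,0,-0.44,0,0,0,-0.44,0,0,0,-0.44,0,0,0,-0.44,0,0,0,-0.44,0,0,0,-0.44,-0.05,0.3,0,0,-0.1,0.5,0,0,-0.12,0.67,0,0,-0.12,0.67,0,0,-0.12,0.67,0,0,-0.12,0.67,0,0]
}}

```text
t: 6.2
tool_pos: [0.464, -0.176, 0.1465]
orientation: [-0.0, 0.001, 1.0, 0.0]
wrist_force: [0.7, -1.0, -1.3]
finger_gap: 0.139
gripper_force: 48.8
```

Call:
{"name": "step_arm", "arguments": {
  "rows": [-0.12,0.67,0,0,-0.12,0.67,0,0,-0.12,0.67,0,0,-0.12,0.67,0,0,-0.12,0.67,0,0,-0.12,0.67,0,0,-0.12,0.67,0,0,-0.12,0.67,0,0,-0.12,0.67,0,0,-0.12,0.67,0,0,-0.12,0.67,0,0,-0.12,0.67,0,0]
}}

```text
t: 7.2
tool_pos: [0.5068, 0.0651, 0.1465]
orientation: [-0.0, 0.001, 1.0, 0.0]
wrist_force: [1.0, -0.2, -0.4]
finger_gap: 0.141
gripper_force: 48.8
```

Call:
{"name": "step_arm", "arguments": {
  "rows": [-0.12,0.67,0,0,-0.12,0.67,0,0,-0.12,0.67,0,0,-0.12,0.67,0,0,-0.12,0.67,0,0,-0.12,0.67,0,0,-0.12,0.67,0,0,-0.1,0.5,0,0,-0.1,0.4,0,0,0,0,0,0,0,0,0,0,0,0,0,0]
}}

```text
t: 8.2
tool_pos: [0.5383, 0.2307, 0.147]
orientation: [-0.0, 0.0, 1.0, -0.0]
wrist_force: [0.8, 0.5, -0.4]
finger_gap: 0.141
gripper_force: 48.8
```

Run:
```python
from h import *
save('scene','s3'); save('top','t3'); go(.539,.239,.1,np.pi)
i=cv2.imread('pics/s3.png')
M=np.hstack([cv2.resize(i[170:290,370:470],None,fx=5,fy=5,interpolation=cv2.INTER_CUBIC),cv2.resize(cv2.imread('pics/t3.png')[180:255,215:275],(300,375),interpolation=cv2.INTER_CUBIC).copy() if 0 else cv2.copyMakeBorder(cv2.resize(cv2.imread('pics/t3.png')[180:255,215:275],(300,375),interpolation=cv2.INTER_CUBIC),0,225,0,0,cv2.BORDER_CONSTANT)])
cv2.imwrite('pics/m3.png',cv2.convertScaleAbs(M,alpha=1.3))
```

```text
t 8.3 pos [0.5384 0.2305 0.1472] yaw 3.1409 tilt [-0.0001 -0.0002] | turn units -0.006 then shift units [-0.019  0.285  1.574]
```

View pics/m3.png

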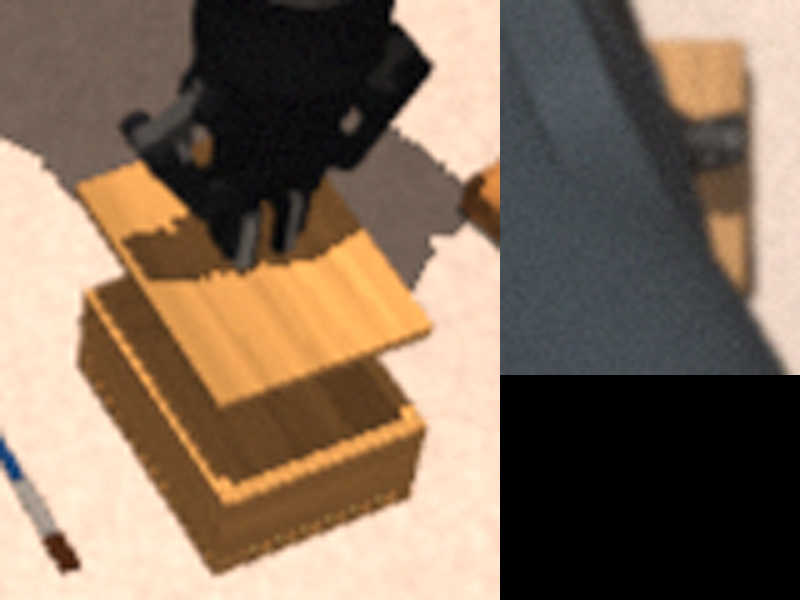

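The lid is held level over the box. Scene crop corners: lid (80,183), (222,403), (430,328); box rim (82,292), (228,500), (423,428). I'll work out the relative offset.

```bash
cat >> h.py <<'E'
def tri(c,pts,z):
    a,b,d=[at(c,*p,z)[:2] for p in pts]  # b is the +x,-y corner; a is -x,-y; d is +x,+y
    u=b-a; v=d-b
    print('ctr',((a+d)/2).round(4),'L',np.linalg.norm(u).round(4),np.linalg.norm(v).round(4),'th',np.arctan2(u[1],u[0]).round(3),(np.arctan2(v[1],v[0])-np.pi/2).round(3))
E
python3 - <<'E'
from h import *
s=load('s3'); f=lambda P:[(370+x/5-.4,170+y/5-.4) for x,y in P]
tri(s,f([(80,184),(222,404),(430,328)]),.1307)
tri(s,f([(83,293),(228,499),(424,428)]),.055)
# exact: subpixel edge fits, boxes
E
```

```text
ctr [0.5386 0.2314] L 0.1286 0.0963 th -0.012 -0.01
ctr [0.5388 0.2396] L 0.1259 0.0949 th 0.037 -0.021
```

```bash
cat > sil.py <<'E'
from h import *
from scipy.optimize import minimize
def corners(p,L,W,z0,z1):
    c,s=np.cos(p[2]),np.sin(p[2]); return [[p[0]+c*a*L/2-s*b*W/2,p[1]+s*a*L/2+c*b*W/2,z] for a in(-1,1) for b in(-1,1) for z in(z0,z1)]
def fitsil(fn,p0,L,W,z0,z1,pad=12,S=8):
    c=load(fn); q=np.array([proj(c,P) for P in corners(p0,L,W,z0,z1)])
    u0,v0=(q.min(0)-pad).astype(int); u1,v1=(q.max(0)+pad).astype(int)
    im=c['pixels'][v0:v1,u0:u1].astype(float); sat=(im.max(2)-im.min(2))/im.max(2)
    sat=cv2.resize(sat,None,fx=S,fy=S,interpolation=cv2.INTER_LINEAR); t,_=cv2.threshold((sat*255).astype(np.uint8),0,255,cv2.THRESH_OTSU); m=(sat*255>t).astype(np.uint8)
    m=cv2.morphologyEx(m,cv2.MORPH_CLOSE,np.ones((9,9)))
    n,l,st,_=cv2.connectedComponentsWithStats(m); m=(l==1+st[1:,4].argmax()).astype(np.uint8)
    def cost(p):
        h=np.array([proj(c,P) for P in corners(p,L,W,z0,z1)]); h=cv2.convexHull((((h-[u0,v0]+.5)*S-.5)*16).round().astype(np.int32))
        a=np.zeros_like(m); cv2.fillPoly(a,[h],1,shift=4); return (a!=m).sum()/m.sum()
    b=min((minimize(cost,np.array(p0)+d,method='Nelder-Mead',options=dict(initial_simplex=np.array(p0)+d+np.array([[0,0,0],[.006,0,0],[0,.006,0],[0,0,.06]]),xatol=1e-5,fatol=1e-5)) for d in([0,0,0],[.003,.003,.02],[-.003,-.003,-.02])),key=lambda x:x.fun)
    print(fn,b.x.round(4),round(b.fun,4))
E
python3 - <<'E'
from sil import *
for f in('scene1','s2','top1'): fitsil(f,[.5385,.2395,0],.13,.10,0,.055)
for f in('scene1','top1'): fitsil(f,[.5445,-.0115,-.12],.052,.036,0,.036)
for f in('scene1','top1'): fitsil(f,[.4455,-.282,-.275],.13,.10,.006,.014)
E
```

```text
scene1 [ 0.5372  0.2415 -0.0071] 0.0252
s2 [ 0.5372  0.2415 -0.0071] 0.0249
top1 [0.5385 0.2403 0.012 ] 0.0346
scene1 [ 0.5436 -0.0105 -0.1439] 0.0419
top1 [ 0.5447 -0.0119 -0.1109] 0.0428
scene1 [ 0.444  -0.282  -0.2846] 0.0214
top1 [ 0.445  -0.2829 -0.2868] 0.0191
```

Call:
{"name": "step_arm", "arguments": {
  "rows": [0,0.17,0,0,0,0.17,0,-0.05,0,0,0.4,0,0,0,0.5,0,0,0,0.5,0,0,0,0.35,0,0,0,0,0,0,0,0,0]
}}

```text
t: 8.97
tool_pos: [0.5383, 0.2415, 0.0946]
orientation: [-0.0, -0.003, 1.0, -0.0]
wrist_force: [0.1, -0.6, -0.4]
finger_gap: 0.14
gripper_force: 48.8
```

Run:
```python
from h import *
save('scene','s4'); go(.538,.2405,.0795,np.pi); print(r.sense()['wrist_force'])
cv2.imwrite('pics/m4.png',cv2.convertScaleAbs(cv2.resize(cv2.imread('pics/s4.png')[190:285,375:470],None,fx=6,fy=6,interpolation=cv2.INTER_CUBIC),alpha=1.3))
```

```text
t 9.02 pos [0.5387 0.2417 0.0953] yaw -3.1359 tilt [0.0004 0.0002] | turn units 0.055 then shift units [ 0.025 -0.039  0.527]
[ 0.79246304  0.08592345 -1.2147945 ]
```

View pics/m4.png

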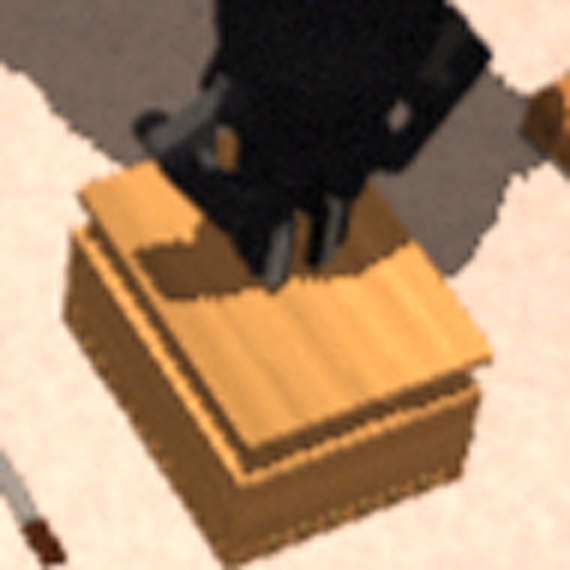

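Run:
```python
from h import *
s=load('s4'); f=lambda P:[(375+x/6-.42,190+y/6-.42) for x,y in P]
tri(s,f([(80,190),(252,445),(492,357)]),.0788)
tri(s,f([(74,231),(242,483),(480,397)]),.055)
```

```text
ctr [0.54   0.2409] L 0.1275 0.0957 th 0.013 -0.015
ctr [0.5397 0.2402] L 0.1268 0.0959 th 0.013 -0.022
```

The lid and box centres agree within 1 mm. I'll lower the lid slowly.

Call:
{"name": "step_arm", "arguments": {
  "rows": [0,0,0.15,0,0,0,0.1,0,0,0,0.1,0,0,0,0.1,0,0,0,0.07,0,0,0,0.03,0,0,0,0,0,0,0,0,0]
}}

```text
t: 9.68
tool_pos: [0.5385, 0.2415, 0.0794]
orientation: [0.0, -0.003, 1.0, 0.0]
wrist_force: [-8.6, -3.5, 19.3]
finger_gap: 0.14
gripper_force: 51.1
```

Call:
{"name": "step_arm", "arguments": {
  "rows": [0,0,0,0,0,0,0,0,0,0,0,0,0,0,0,0,0,0,0,0,0,0,0,0,0,0,0,0,0,0,0,0],
  "grip": 85
}}

```text
t: 10.35
tool_pos: [0.5385, 0.2415, 0.0781]
orientation: [-0.0, -0.003, 1.0, -0.0]
wrist_force: [-0.9, -0.2, 0.6]
finger_gap: 0.996
gripper_force: 0.0
```

Call:
{"name": "step_arm", "arguments": {
  "rows": [0,0,-0.3,0,0,0,-0.6,0,0,0,-0.6,0,0,0,-0.6,0,0,0,-0.3,0,0,0,0,0]
}}

```text
t: 10.85
tool_pos: [0.5396, 0.242, 0.1526]
orientation: [0.002, -0.003, 1.0, 0.001]
wrist_force: [0.3, 0.8, -0.0]
finger_gap: 0.996
gripper_force: 0.0
```

Run:
```python
from sil import *
save('scene','s5'); go(.5445,-.0115,.15,np.pi-.12)
a=cv2.resize(cv2.imread('pics/s5.png')[185:285,375:470],None,fx=4,fy=4,interpolation=cv2.INTER_CUBIC)
cv2.imwrite('pics/m5.png',cv2.convertScaleAbs(a,alpha=1.3))
```

```text
t 10.9 pos [0.5391 0.2417 0.151 ] yaw -3.1359 tilt [0.0017 0.0008] | turn units 1.2 then shift units [-1.19  -8.359  0.029]
```

View pics/m5.png

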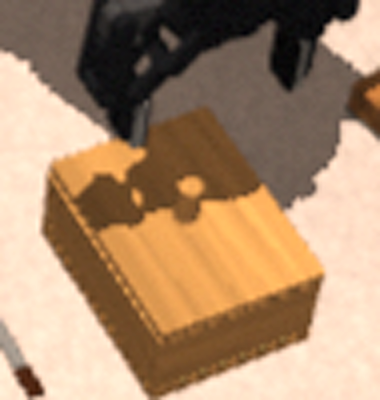

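The lid lies flush on the box with its outline matching the rim, so it's seated. Next is the knob. I'll grip it at mid-length and lift it to inspect its ends.

Call:
{"name": "step_arm", "arguments": {
  "rows": [0,0,0,0.62,0,0,0,0.62,-0.12,-0.84,0,0,-0.12,-0.84,0,0,-0.12,-0.84,0,0,-0.12,-0.84,0,0,-0.12,-0.84,0,0,-0.12,-0.84,0,0,-0.12,-0.84,0,0,-0.12,-0.84,0,0,-0.12,-0.84,0,0,-0.11,-0.8,0,0]
}}

```text
t: 11.9
tool_pos: [0.5421, -0.0131, 0.149]
orientation: [-0.001, 0.062, 0.998, -0.0]
wrist_force: [-0.0, 0.7, -0.1]
finger_gap: 0.995
gripper_force: 0.0
```

Call:
{"name": "step_arm", "arguments": {
  "rows": [0,0,0.6,0,0,0,0.6,0,0,0,0.6,0,0,0,0.6,0,0,0,0.6,0,0,0,0.6,0,0,0,0,0,0,0,0,0]
}}

```text
t: 12.57
tool_pos: [0.5416, -0.0118, 0.0411]
orientation: [-0.001, 0.062, 0.998, -0.0]
wrist_force: [0.2, 0.0, 1.4]
finger_gap: 0.998
gripper_force: 0.0
```

Run:
```python
from h import *
go(.5442,-.0112,.0125,np.pi-.125)
```

```text
t 12.57 pos [ 0.5416 -0.0118  0.0411] yaw 3.0173 tilt [-0.0029  0.    ] | turn units 0.007 then shift units [-0.085  0.031  0.953]
```

Call:
{"name": "step_arm", "arguments": {
  "rows": [-0.08,0.03,0.4,0,0,0,0.35,0,0,0,0.2,0,0,0,0,0]
}}

```text
t: 12.9
tool_pos: [0.5445, -0.0112, 0.0123]
orientation: [-0.001, 0.062, 0.998, -0.0]
wrist_force: [-1.0, -0.1, -0.5]
finger_gap: 0.995
gripper_force: 0.0
```

Call:
{"name": "step_arm", "arguments": {
  "rows": [0,0,0,0,0,0,0,0,0,0,0,0,0,0,0,0,0,0,0,0,0,0,0,0,0,0,0,0,0,0,0,0],
  "grip": 20,
  "force": 25
}}

```text
t: 13.57
tool_pos: [0.5457, -0.0112, 0.0142]
orientation: [0.0, 0.062, 0.998, 0.0]
wrist_force: [-1.7, -0.1, 6.1]
finger_gap: 0.422
gripper_force: 25.8
```

Call:
{"name": "step_arm", "arguments": {
  "rows": [0,0,-0.2,0,0,0,-0.5,0,0,0,-0.8,0,0,0,-0.8,0,0,0,-0.8,0,0,0,-0.8,0,0,0,-0.5,0,0,0,-0.2,0,0,0,0,0]
}}

```text
t: 14.32
tool_pos: [0.5461, -0.0112, 0.1531]
orientation: [0.001, 0.062, 0.998, 0.0]
wrist_force: [-0.5, -0.5, -0.7]
finger_gap: 0.416
gripper_force: 25.1
```

Call:
{"name": "step_arm", "arguments": {
  "rows": [0,0,0,-1,0,0,0,-1,0,0,0,-1,0,0,0,-1,0,0,0,-1,0,0,0,-1,0,0,0,-1,0,0,0,-1,0,0,0,-1,0,0,0,-1,0,0,0,-1,0,0,0,-1]
}}

```text
t: 15.32
tool_pos: [0.5446, -0.0112, 0.1502]
orientation: [-0.001, -0.539, 0.843, 0.001]
wrist_force: [-0.7, 0.2, -0.3]
finger_gap: 0.415
gripper_force: 25.0
```

Call:
{"name": "step_arm", "arguments": {
  "rows": [0,0,0,-1,0,0,0,-1,0,0,0,-1,0,0,0,-1,0,0,0,-1,0,0,0,-1,0,0,0,-1,0,0,0,-1,0,0,0,0]
}}

```text
t: 16.07
tool_pos: [0.5447, -0.0112, 0.1503]
orientation: [0.001, 0.835, -0.551, -0.001]
wrist_force: [-1.0, 0.4, -1.1]
finger_gap: 0.42
gripper_force: 25.0
```

Run:
```python
from h import *
c=save('scene','s6'); s=r.sense(); print(s['tool_pos'],s['joints'])
u,v=proj(c,s['tool_pos']).astype(int); print(u,v)
a=cv2.resize(cv2.imread('pics/s6.png')[v-35:v+35,u-40:u+40],None,fx=9,fy=8,interpolation=cv2.INTER_CUBIC)
cv2.imwrite('pics/m6.png',cv2.convertScaleAbs(a,alpha=1.8,beta=0))
```

```text
[ 0.54473284 -0.01119793  0.1504824 ] [-2.05727570e-02  3.39216504e-01 -9.97553289e-02  1.13368698e+00
  3.38356219e-05 -1.98920911e+00]
314 255
```

View pics/m6.png

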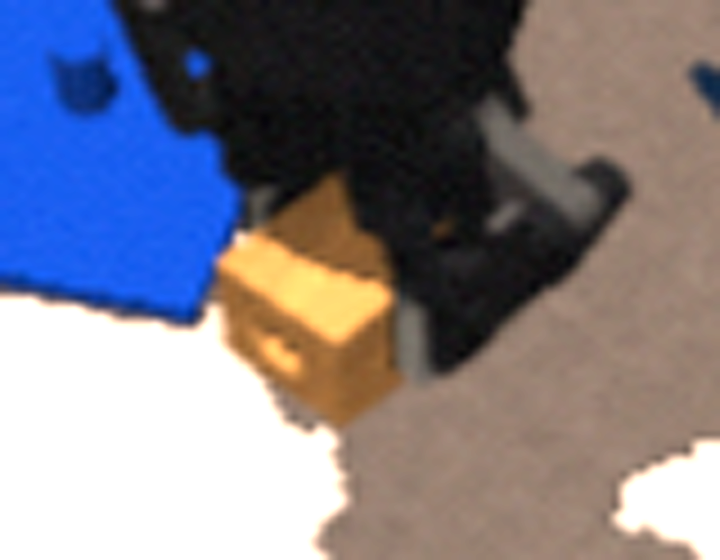

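The hole shows as a lit crescent at crop (280,350). So the end now pointing to −y, along tool +x and originally the −x end, has the hole. The wrist only turns about the vertical, so I'll press the hole end down over the fixed box's +y edge. That pivots the knob between the pads until it stands upright.

Run:
```python
from h import *
go(.538,.316,.15,-np.pi/2)
s=load('scene1')
for p in [(462,210),(487,197),(511,217),(487,236)]: print(at(s,*p,.024).round(3))
```

```text
t 16.12 pos [ 0.5447 -0.0112  0.1505] yaw -1.173 tilt [-0.0019  0.0001] | turn units 3.799 then shift units [-10.907   0.224   0.017]
[0.478 0.39  0.024]
[0.468 0.466 0.024]
[0.544 0.482 0.024]
[0.569 0.401 0.024]
```

Call:
{"name": "step_arm", "arguments": {
  "rows": [0,0,0,0.76,0,0,0,0.76,0,0,0,0.76,0,0,0,0.76,0,0,0,0.76,-0.4,0.02,0,0,-0.75,0.02,0,0,-0.75,0.02,0,0,-0.75,0.02,0,0,-0.75,0.02,0,0,-0.75,0.02,0,0,-0.75,0.02,0,0]
}}

```text
t: 17.12
tool_pos: [0.5403, 0.1374, 0.1512]
orientation: [0.0, 0.707, -0.707, -0.0]
wrist_force: [-0.5, -0.3, -0.0]
finger_gap: 0.414
gripper_force: 25.1
```

Call:
{"name": "step_arm", "arguments": {
  "rows": [-0.75,0.02,0,0,-0.75,0.02,0,0,-0.75,0.02,0,0,-0.75,0.02,0,0,-0.75,0,0,0,-0.75,0,0,0,-0.75,0,0,0,-0.75,0,0,0,0,0,0,0,0,0,0,0]
}}

```text
t: 17.95
tool_pos: [0.5375, 0.3171, 0.1508]
orientation: [0.001, 0.708, -0.706, -0.0]
wrist_force: [-0.1, -0.0, -0.2]
finger_gap: 0.416
gripper_force: 25.1
```

Run:
```python
from h import *
go(.538,.316,.082,-np.pi/2)
```

```text
t 17.95 pos [0.5375 0.3171 0.1508] yaw -1.5682 tilt [-0.0009 -0.0005] | turn units 0.025 then shift units [ 0.037 -0.02   2.294]
```

Call:
{"name": "step_arm", "arguments": {
  "rows": [0.04,0,0.4,0,0,0,0.5,0,0,0,0.5,0,0,0,0.5,0,0,0,0.4,0,0,0,0,0],
  "force": 20
}}

```text
t: 18.45
tool_pos: [0.5368, 0.3132, 0.0801]
orientation: [0.002, 0.707, -0.707, -0.0]
wrist_force: [-0.5, -0.3, -1.4]
finger_gap: 0.419
gripper_force: 25.1
```

Call:
{"name": "step_arm", "arguments": {
  "rows": [0,0,0.08,0,0,0,0.08,0,0,0,0.08,0,0,0,0.08,0,0,0,0.08,0,0,0,0,0]
}}

```text
t: 18.95
tool_pos: [0.5389, 0.3162, 0.0726]
orientation: [-0.002, 0.708, -0.706, -0.001]
wrist_force: [-4.7, 6.5, 13.3]
finger_gap: 0.418
gripper_force: 28.5
```

Call:
{"name": "step_arm", "arguments": {
  "rows": [0,0,0.08,0,0,0,0.08,0,0,0,0.08,0,0,0,0.08,0,0,0,0,0]
}}

```text
t: 19.37
tool_pos: [0.539, 0.3171, 0.0635]
orientation: [-0.003, 0.708, -0.706, -0.001]
wrist_force: [-6.4, 11.0, 16.6]
finger_gap: 0.421
gripper_force: 32.4
```

Call:
{"name": "step_arm", "arguments": {
  "rows": [0,0,0.08,0,0,0,0.08,0,0,0,0.08,0,0,0,0.08,0,0,0,0,0]
}}

```text
t: 19.78
tool_pos: [0.539, 0.3166, 0.0535]
orientation: [-0.002, 0.708, -0.706, -0.001]
wrist_force: [-5.0, 10.0, 13.5]
finger_gap: 0.418
gripper_force: 32.7
```

Run:
```python
from h import *
c=save('scene','s7'); s=r.sense()
u,v=proj(c,s['tool_pos']).astype(int); print(u,v,s['tool_pos'],s['wrist_force'])
a=cv2.resize(cv2.imread('pics/s7.png')[v-45:v+60,u-60:u+50],None,fx=5,fy=5,interpolation=cv2.INTER_CUBIC)
cv2.imwrite('pics/m7.png',cv2.convertScaleAbs(a,alpha=1.8,beta=0))
```

```text
450 230 [0.53902447 0.31657545 0.05357574] [-5.85278753 10.07060138 12.41726255]
```

View pics/m7.png

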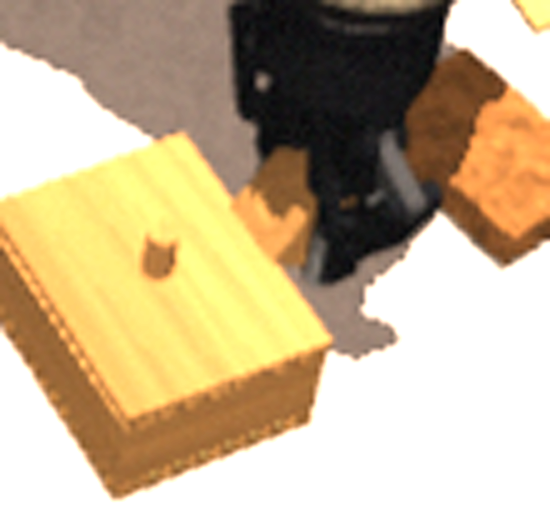

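The picture shows the knob tilting up between the pads, with the lid still seated. I'll continue down.

Call:
{"name": "step_arm", "arguments": {
  "rows": [0,0,0.08,0,0,0,0.08,0,0,0,0.08,0,0,0,0.08,0,0,0,0.08,0,0,0,0.08,0,0,0,0,0]
}}

```text
t: 20.42
tool_pos: [0.5399, 0.3162, 0.039]
orientation: [-0.003, 0.708, -0.706, 0.0]
wrist_force: [2.2, 6.4, 7.8]
finger_gap: 0.418
gripper_force: 31.8
```

Call:
{"name": "step_arm", "arguments": {
  "rows": [0.03,0,0,0,0.03,0,0,0,0.03,0,0,0,0.02,0,0,0,0,0,0,0]
}}

```text
t: 20.83
tool_pos: [0.5396, 0.3131, 0.039]
orientation: [-0.002, 0.708, -0.706, -0.0]
wrist_force: [1.1, 10.2, 7.9]
finger_gap: 0.415
gripper_force: 31.8
```

Call:
{"name": "step_arm", "arguments": {
  "rows": [0.03,0,0,0,0.02,0,0,0,0,0,0,0]
}}

```text
t: 21.08
tool_pos: [0.5393, 0.3128, 0.0391]
orientation: [-0.003, 0.708, -0.706, -0.001]
wrist_force: [-2.9, 18.7, 6.6]
finger_gap: 0.418
gripper_force: 31.6
```

The side force rose sharply with no further motion, so the knob's face is flush against the wall. I'll firm up the grip, back off and lift.

Call:
{"name": "step_arm", "arguments": {
  "rows": [-0.05,0,0,0,-0.1,0,0,0,-0.3,0,0,0,-0.4,0,0,0,0,0,-0.3,0,0,0,-0.6,0,0,0,-0.8,0,0,0,-0.8,0,0,0,-0.8,0,0,0,-0.8,0,0,0,-0.8,0,0,0,-0.3,0],
  "grip": 20,
  "force": 40
}}

```text
t: 22.08
tool_pos: [0.5391, 0.3361, 0.1971]
orientation: [-0.002, 0.708, -0.707, 0.001]
wrist_force: [1.2, 0.4, 0.3]
finger_gap: 0.419
gripper_force: 40.0
```

Call:
{"name": "step_arm", "arguments": {
  "rows": [0.8,0,0,0.8,0.8,0,0,0.8,0,0,0,0.8,0,0,0,0.8,0,0,0,0.8,0,0,0,0.8,0,0,0,0.8,0,0,0,0.8,0,0,0,0.8,0,0,0,0.8,0,0,0,0,0,0,0,0]
}}

```text
t: 23.08
tool_pos: [0.5362, 0.2875, 0.1929]
orientation: [-0.0, -0.36, 0.933, -0.0]
wrist_force: [0.1, 0.1, -0.1]
finger_gap: 0.417
gripper_force: 39.9
```

Run:
```python
from sil import *
c=save('scene','s8'); s=r.sense(); print(s)
u,v=proj(c,s['tool_pos']).astype(int); print(u,v)
i=cv2.imread('pics/s8.png')
a=cv2.resize(i[v-40:v+40,u-35:u+35],None,fx=6,fy=6,interpolation=cv2.INTER_CUBIC)
b=cv2.resize(i[205:285,380:462],None,fx=4,fy=6,interpolation=cv2.INTER_CUBIC)
cv2.imwrite('pics/m8.png',cv2.convertScaleAbs(np.hstack([a,b]),alpha=1.7))
```

```text
{'t': 23.1333, 'joints': array([ 4.92121739e-01,  4.52224730e-01,  1.75872126e-01,  1.29481870e+00,
       -2.04605915e-05, -2.45522683e-01]), 'dq': array([-2.88438222e-03,  4.13571822e-05,  7.76822084e-04,  9.24093437e-04,
        4.97330909e-04,  2.06272708e-03]), 'effort': array([ 2.36806524e-02, -8.98447680e+01,  4.87279093e+01,  6.26203517e-03,
       -3.23107251e-04,  2.87744198e-01]), 'tool_pos': array([0.53621013, 0.28746409, 0.19289709]), 'orientation': array([-1.84809741e-04, -3.60517092e-01,  9.32752588e-01, -3.32116910e-05]), 'wrist_force': array([-0.39033097, -0.85495291, -0.63251222]), 'moment': array([-0.04750151,  0.01856373, -0.00328249]), 'gripper_force': 39.925964288413525, 'finger_gap': 0.41582982380362166}
446 191
```

View pics/m8.png

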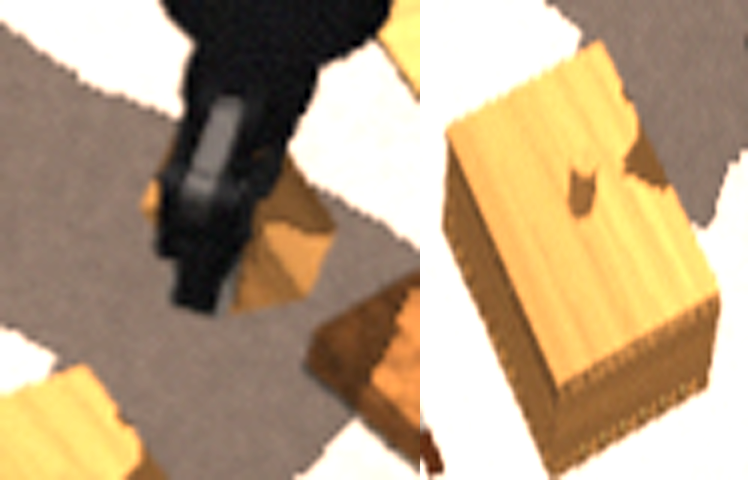

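Call:
{"name": "step_arm", "arguments": {
  "rows": [0,0,0,-0.9,0,0,0,-0.9,0,0,0,-0.9,0,0,0,-0.9,0,0,0,-0.9,0,0,0,-0.9,0,0,0,-0.9,0,0,0,-0.9,0,0,0,-0.9,0,0,0,-0.9,0,0,0,0,0,0,0,0]
}}

```text
t: 24.13
tool_pos: [0.5363, 0.2874, 0.193]
orientation: [0.0, 0.743, -0.669, -0.0]
wrist_force: [0.6, -0.2, -0.5]
finger_gap: 0.417
gripper_force: 39.9
```

Run:
```python
from sil import *
from scipy.optimize import minimize
c=save('scene','s9'); s=r.sense(); p=s['tool_pos']; q=s['orientation']; R=Ro.from_quat([q[1],q[2],q[3],q[0]]).as_matrix()
tx,ty,up=R[:,0],R[:,1],np.array([0,0,1.])
print('tx',tx.round(3),p)
u0,v0=proj(c,p).astype(int)-[35,40]; S=6
im=c['pixels'][v0:v0+80,u0:u0+70].astype(float); mx=im.max(2); sat=(mx-im.min(2))/np.maximum(mx,1)
wood=((sat>.42)&(mx>45)&(im[:,:,0]>im[:,:,2]+25)).astype(np.uint8)
n,l,st,ce=cv2.connectedComponentsWithStats(wood); k=[j for j in range(1,n) if st[j,4]>40]; print([(st[j],ce[j].round()) for j in k])
j=min(k,key=lambda j:np.hypot(*(ce[j]-[35,38]))); m=cv2.resize((l==j).astype(np.uint8)*255,None,fx=S,fy=S,interpolation=cv2.INTER_LINEAR)>127
for row in wood[18:62]: print(''.join('.#'[x] for x in row[5:65]))
dark=cv2.resize((mx<48).astype(np.uint8)*255,None,fx=S,fy=S,interpolation=cv2.INTER_LINEAR)>127
def hull(th,a,b):
    h=np.cos(th)*tx+np.sin(th)*up; w=-np.sin(th)*tx+np.cos(th)*up; ctr=p+up*.008+tx*a+up*b
    P=[ctr+h*i*.026+w*jj*.018+ty*kk*.018 for i in(-1,1) for jj in(-1,1) for kk in(-1,1)]
    h=np.array([proj(c,x) for x in P]); return cv2.convexHull((((h-[u0,v0]+.5)*S-.5)*16).round().astype(np.int32))
def cost(x):
    a=np.zeros(m.shape,np.uint8); cv2.fillPoly(a,[hull(*x)],1,shift=4); a=a>0
    return ((m&~a).sum()+(a&~m&~dark).sum())/m.sum()
for d in range(0,181,15):
    b=min((minimize(lambda y:cost([np.radians(d),*y]),[i,kk],method='Nelder-Mead',options=dict(initial_simplex=[[i,kk],[i+.004,kk],[i,kk+.004]])) for i in(-.006,.004) for kk in(-.006,.004)),key=lambda z:z.fun)
    print(d,round(b.fun,3),b.x.round(4))
```

```text
tx [ 0.104 -0.995  0.   ] [0.53629905 0.28738581 0.19306914]
[(array([63,  0,  7, 16, 74], dtype=int32), array([67.,  6.])), (array([ 22,  20,  18,  26, 266], dtype=int32), array([33., 32.])), (array([ 51,  45,  19,  32, 354], dtype=int32), array([63., 60.])), (array([  0,  60,  28,  20, 385], dtype=int32), array([11., 72.]))]
............................................................
............................................................
.............................###............................
...........................######...........................
..........................#######...........................
.........................########...........................
........................#########...........................
.......................##########...........................
......................###########...........................
.....................############...........................
....................#############...........................
...................##############...........................
..................################.....
[... 1564 characters left out ...]
..............................#############
...............................................#############
..............................................##############
..............................................##############
........#.....................................####..########
......####.....................................###..########
0 0.119 [-0.0062  0.0267]
15 0.104 [-0.0072  0.023 ]
30 0.092 [-0.0078  0.0174]
45 0.084 [-0.0063  0.0109]
60 0.173 [-0.004   0.0086]
75 0.138 [0.0031 0.0301]
90 0.081 [0.0011 0.0339]
105 0.081 [-0.002   0.0326]
120 0.096 [-0.004   0.0293]
135 0.098 [-0.0059  0.0224]
150 0.144 [-0.0042  0.0219]
165 0.125 [-0.0047  0.027 ]
180 0.119 [-0.0062  0.0267]
```

The silhouette shows the knob only partly turned and slipped up in the pads. I'll fit the tilt and offset jointly from both pictures.

```bash
cat > tilt.py <<'E'
from sil import *
S=6
def prep(fn,p,q):
    c=load(fn); R=Ro.from_quat([q[1],q[2],q[3],q[0]]).as_matrix(); u0,v0=proj(c,p).astype(int)-[35,40]
    im=c['pixels'][v0:v0+80,u0:u0+70].astype(float); mx=im.max(2); sat=(mx-im.min(2))/np.maximum(mx,1)
    w=((sat>.42)&(mx>45)&(im[:,:,0]>im[:,:,2]+25)).astype(np.uint8)
    n,l,st,ce=cv2.connectedComponentsWithStats(w)
    m=np.isin(l,[j for j in range(1,n) if st[j,4]>8 and np.hypot(*(ce[j]-[35,38]))<17]).astype(np.uint8)
    up=lambda a:cv2.resize(a.astype(np.uint8)*255,None,fx=S,fy=S,interpolation=cv2.INTER_LINEAR)>127
    return c,p,R,np.array([u0,v0]),up(m),up(cv2.dilate((mx<48).astype(np.uint8),np.ones((3,3)))|((w>0)&(m==0)))
UP=np.array([0,0,1.])
def cost(x,V):
    th,a,b=x; t=0
    for c,p,R,o,m,dk in V:
        tx,ty=R[:,0],R[:,1]; h=np.cos(th)*tx+np.sin(th)*UP; w=-np.sin(th)*tx+np.cos(th)*UP; ctr=p+UP*(.008+b)+tx*a
        q=np.array([proj(c,ctr+h*i*.026+w*j*.018+ty*k*.018) for i in(-1,1) for j in(-1,1) for k in(-1,1)])
        A=np.zeros(m.shape,np.uint8); cv2.fillPoly(A,[cv2.convexHull((((q-o+.5)*S-.5)*16).round().astype(np.int32))],1,shift=4); A=A>0
        t+=((m&~A).sum()+(A&~m&~dk).sum())/m.sum()
    return t/len(V)
def scan(V,degs):
    for d in degs:
        f=lambda y:cost([np.radians(d),*y],V)
        b=min((minimize(f,[i,k],method='Nelder-Mead',options=dict(initial_simplex=[[i,k],[i+.005,k],[i,k+.005]])) for i in(-.008,.004) for k in(-.006,.006,.015)),key=lambda z:z.fun)
        print(d,round(b.fun,3),b.x.round(4))
E
python3 - <<'E'
from tilt import *
V=[prep('s8',np.array([.5362,.2875,.1929]),[0,-.3605,.9327,0]),prep('s9',np.array([.5363,.2874,.1931]),[0,.743,-.669,0])]
for v in V: print(v[4].sum()/36)
scan(V,range(-30,151,15)); scan(V,(35,40,50,55))
E
```

```text
287.3333333333333
265.6666666666667
-30 0.369 [-0.0065  0.0151]
-15 0.378 [-0.0065  0.0125]
0 0.37 [-0.0093  0.0139]
15 0.34 [-0.0093  0.0138]
30 0.25 [-0.0069  0.0129]
45 0.132 [-0.0061  0.0095]
60 0.17 [-0.0051  0.0075]
75 0.307 [-0.0097  0.0103]
90 0.381 [-0.0131  0.0128]
105 0.431 [-0.0126  0.014 ]
120 0.45 [-0.0121  0.0114]
135 0.429 [-0.0071  0.0193]
150 0.369 [-0.0065  0.0151]
35 0.215 [-0.0064  0.0122]
40 0.171 [-0.0063  0.0104]
50 0.102 [-0.0052  0.0084]
55 0.131 [-0.005   0.0076]
```

The fit is good at about 51°, with the centre ~9 mm off the pad axis. That's consistent with the contact geometry: the push was stopped too early. I'll go back to the wall at a light grip and push on past the balance angle (55°). Then I'll stand the knob on its plain end beside the box and regrasp it.

Call:
{"name": "step_arm", "arguments": {
  "rows": [-0.8,0,0,0.5,-0.89,0,0,0.5,0,0,0.5,0,0,0,0.7,0,0,0,0.8,0,0,0,0.8,0,0,0,0.8,0,0,0,0.7,0,0,0,0.5,0,0,0,0.33,0,0,0,0,0,0,0,0,0],
  "grip": 20,
  "force": 20
}}

```text
t: 25.18
tool_pos: [0.5324, 0.3379, 0.0394]
orientation: [0.0, 0.707, -0.707, -0.0]
wrist_force: [0.6, 0.3, 0.9]
finger_gap: 0.414
gripper_force: 39.9
```

Call:
{"name": "step_arm", "arguments": {
  "rows": [0.2,0,0,0,0.2,0,0,0,0.15,0,0,0,0.1,0,0,0,0.08,0,0,0,0.08,0,0,0,0.08,0,0,0,0,0,0,0]
}}

```text
t: 25.85
tool_pos: [0.5327, 0.3124, 0.0399]
orientation: [-0.001, 0.708, -0.706, -0.001]
wrist_force: [-1.9, 8.9, 2.7]
finger_gap: 0.414
gripper_force: 40.3
```

Call:
{"name": "step_arm", "arguments": {
  "rows": [0.06,0,0,0,0.06,0,0,0,0.06,0,0,0,0,0,0,0]
}}

```text
t: 26.18
tool_pos: [0.5328, 0.3118, 0.041]
orientation: [-0.005, 0.709, -0.705, -0.004]
wrist_force: [-7.1, 43.0, 2.2]
finger_gap: 0.416
gripper_force: 40.1
```

Call:
{"name": "step_arm", "arguments": {
  "rows": [0.06,0,0,0,0.06,0,0,0,0,0,0,0]
}}

```text
t: 26.43
tool_pos: [0.5331, 0.3091, 0.0414]
orientation: [-0.005, 0.709, -0.705, -0.004]
wrist_force: [-7.1, 47.9, 5.3]
finger_gap: 0.417
gripper_force: 40.4
```

Call:
{"name": "step_arm", "arguments": {
  "rows": [0.06,0,0,0,0.06,0,0,0,0,0,0,0,-0.5,0,0,0,-0.6,0,0,0,0,0,-0.6,0,0,0,-0.9,0,0,0,-0.9,0,0,0,-0.9,0,0,0,-0.9,0,0,0,-0.9,0,0,0,0,0]
}}

```text
t: 27.43
tool_pos: [0.5339, 0.3327, 0.1976]
orientation: [-0.003, 0.708, -0.707, 0.001]
wrist_force: [0.6, 1.0, 0.5]
finger_gap: 0.415
gripper_force: 34.0
```

Run:
```python
from tilt import *
s=r.sense(); save('scene','s10'); print(s['t'],s['tool_pos'],s['gripper_force'])
V=[prep('s10',s['tool_pos'],s['orientation'])]
for row in V[0][4][::6,::6]: print(''.join('.#'[int(x)] for x in row)) if row.any() else 0
scan(V,range(30,131,10))
```

```text
27.4333 [0.53391539 0.33274105 0.19758365] 33.99060096591711
....................................##................................
...................................###................................
..................................####................................
................................######................................
...............................#######................................
..............................########................................
............................##########................................
...........................###########................................
..........................############................................
...........................###########................................
............................###########...............................
.............................###########..............................
.............................###########..............................
..............................##########..............................
..............................#########......
[... 189 characters left out ...]
...........#######...............................
.................................######...............................
..................................#####...............................
..................................#####...............................
...................................###................................
....................................##................................
30 0.031 [-0.0121  0.0186]
40 0.027 [-0.012   0.0141]
50 0.034 [-0.0103  0.011 ]
60 0.045 [-0.0095  0.009 ]
70 0.065 [0.001  0.0333]
80 0.016 [0.001  0.0382]
90 0.024 [-0.0015  0.0389]
100 0.05 [-0.0043  0.037 ]
110 0.083 [-0.0063  0.0348]
120 0.108 [-0.007   0.0279]
130 0.075 [-0.0083  0.0257]
```

Call:
{"name": "step_arm", "arguments": {
  "rows": [0,0,0,1,0,0,0,1,0,0,0,1,0,0,0,1,0,0,0,1,0,0,0,1,0,0,0,1,0,0,0,1,0,0,0,0,0,0,0,0]
}}

```text
t: 28.32
tool_pos: [0.532, 0.3315, 0.1912]
orientation: [-0.001, -0.361, 0.933, -0.0]
wrist_force: [0.3, -0.4, -0.7]
finger_gap: 0.414
gripper_force: 33.4
```

Run:
```python
from tilt import *
s=r.sense(); save('scene','s11'); print(s['t'],s['tool_pos'],s['orientation'],s['gripper_force'])
V=[prep('s10',np.array([.5339,.3327,.1976]),[-.003,.708,-.707,.001]),prep('s11',s['tool_pos'],s['orientation'])]
for row in V[1][4][::6,::6]: print(''.join('.#'[int(x)] for x in row)) if row.any() else 0
scan(V,range(35,96,6))
```

```text
28.3167 [0.53197326 0.33145381 0.19121127] [-7.36082715e-04 -3.60580903e-01  9.32727633e-01 -1.84170355e-04] 33.44436854124069
35 inf [-0.008 -0.006]
41 inf [-0.008 -0.006]
47 inf [-0.008 -0.006]
53 inf [-0.008 -0.006]
59 inf [-0.008 -0.006]
65 inf [-0.008 -0.006]
71 inf [-0.008 -0.006]
77 inf [-0.008 -0.006]
83 inf [-0.008 -0.006]
89 inf [-0.008 -0.006]
95 inf [-0.008 -0.006]tilt.py:18: RuntimeWarning: divide by zero encountered in scalar divide
  t+=((m&~A).sum()+(A&~m&~dk).sum())/m.sum()
  np.max(np.abs(fsim[0] - fsim[1:])) <= fatol):
```

Call:
{"name": "step_arm", "arguments": {
  "rows": [0.33,-0.37,0,0,0.33,-0.37,0,0,0.33,-0.37,0,0,0,0,0,0,0,0,0,0]
}}

```text
t: 28.78
tool_pos: [0.5327, 0.2863, 0.1923]
orientation: [0.0, -0.359, 0.933, 0.0]
wrist_force: [-0.1, 0.3, -0.4]
finger_gap: 0.418
gripper_force: 34.1
```

Run:
```python
from tilt import *
s=r.sense(); save('scene','s11'); print(s['t'],s['tool_pos'],s['orientation'],s['gripper_force'])
V=[prep('s10',np.array([.5339,.3327,.1976]),[-.003,.708,-.707,.001]),prep('s11',s['tool_pos'],s['orientation'])]
for row in V[1][4][::6,::6]: print(''.join('.#'[int(x)] for x in row)) if row.any() else 0
scan(V,range(35,96,6))
```

```text
28.7833 [0.53270644 0.28627323 0.19227675] [ 4.22291239e-06 -3.59177346e-01  9.33269325e-01  3.68927328e-05] 34.103869535028934
................................................#.....................
...............................................###....................
...............................................###....................
...............................................####...................
...............................................####...................
..............................................######..................
..............................................######..................
..............................................#######.................
.............................................########.................
............................................##########................
...........................................###########................
..........................................#############...............
..........................................#############...............
..........................................#######
[... 679 characters left out ...]
.....................###############................
.......................................###############................
.......................................##############.................
.......................................##############.................
......................................###############.................
......................................#########.......................
35 0.211 [-0.0118  0.0128]
41 0.174 [-0.0107  0.0119]
47 0.136 [-0.0103  0.0104]
53 0.095 [-0.0096  0.0086]
59 0.08 [-0.0096  0.0077]
65 0.128 [-0.0106  0.0084]
71 0.201 [-0.0121  0.0091]
77 0.258 [-0.0146  0.0098]
83 0.294 [-0.016  0.011]
89 0.34 [-0.0152  0.0147]
95 0.395 [-0.0144  0.0145]
```

The knob is at about 58° and has slipped further, so pushing on isn't efficient. At 58° it's past balance. I'll set its plain-end edge on the table beside the wall, so it either stands up or leans on the wall. Then I can push it upright and regrasp.

Call:
{"name": "step_arm", "arguments": {
  "rows": [0,0,0,-1,0,0,0,-1,0,0,0,-1,0,0,0,-1,0,0,0,-1,0,0,0,-1,0,0,0,-1,0,0,0,-1,-0.6,0,0,0,-0.6,0,0,0,0,0,0,0]
}}

```text
t: 29.75
tool_pos: [0.5322, 0.326, 0.1918]
orientation: [-0.0, 0.709, -0.706, -0.0]
wrist_force: [0.5, 0.7, -0.8]
finger_gap: 0.42
gripper_force: 33.6
```

Run:
```python
from h import *
go(.535,.316,.02,-np.pi/2)
```

```text
t 29.75 pos [0.5322 0.326  0.1918] yaw -1.5664 tilt [-0.0002  0.0009] | turn units 0.042 then shift units [ 0.337 -0.093  5.727]
```

Call:
{"name": "step_arm", "arguments": {
  "rows": [0,0,0.6,0,0,0,0.9,0,0,0,0.9,0,0,0,0.9,0,0,0,0.9,0,0,0,0.8,0,0,0,0.5,0,0,0,0.2,0,0.3,0,0,0,0.15,0,0,0,0,0,0,0]
}}

```text
t: 30.67
tool_pos: [0.5333, 0.3094, 0.0227]
orientation: [-0.001, 0.708, -0.707, -0.0]
wrist_force: [-0.3, 2.3, 0.2]
finger_gap: 0.418
gripper_force: 33.7
```

Call:
{"name": "step_arm", "arguments": {
  "rows": [0,0,0.05,0,0,0,0.05,0,0,0,0,0]
}}

```text
t: 30.92
tool_pos: [0.5329, 0.3094, 0.0186]
orientation: [-0.0, 0.708, -0.707, 0.0]
wrist_force: [-0.0, 0.9, 0.3]
finger_gap: 0.415
gripper_force: 33.8
```

Call:
{"name": "step_arm", "arguments": {
  "rows": [0,0,0.05,0,0,0,0,0]
}}

```text
t: 31.08
tool_pos: [0.5326, 0.3094, 0.0167]
orientation: [0.0, 0.708, -0.707, 0.0]
wrist_force: [0.3, 0.3, 1.6]
finger_gap: 0.415
gripper_force: 34.1
```

Call:
{"name": "step_arm", "arguments": {
  "rows": [0,0,0.04,0,0,0,0,0]
}}

```text
t: 31.25
tool_pos: [0.533, 0.3096, 0.0163]
orientation: [-0.0, 0.708, -0.707, 0.0]
wrist_force: [0.2, -0.1, 10.1]
finger_gap: 0.416
gripper_force: 34.8
```

Call:
{"name": "step_arm", "arguments": {
  "rows": [0,0,-0.02,0,0,0,0,0,0,0,0,0,0,0,0,0,0,0,0,0,0,0,0,0,0,0,0,0,0,0,0,0],
  "grip": 85
}}

```text
t: 31.92
tool_pos: [0.5326, 0.3094, 0.016]
orientation: [0.0, 0.708, -0.707, -0.0]
wrist_force: [0.8, 0.3, -0.2]
finger_gap: 1.0
gripper_force: 0.0
```

Call:
{"name": "step_arm", "arguments": {
  "rows": [0,0,-0.6,0,0,0,-0.9,0,0,0,-0.9,0,0,0,-0.9,0,0,0,-0.9,0,-0.9,0,0,0,-0.9,0,0,0,-0.9,0,0,0,0,0,0,0]
}}

```text
t: 32.67
tool_pos: [0.5319, 0.3944, 0.1418]
orientation: [-0.0, 0.709, -0.706, -0.0]
wrist_force: [1.4, 1.4, 0.2]
finger_gap: 0.995
gripper_force: 0.0
```

Run:
```python
from h import *
c=save('scene','s12'); t=save('top','t12'); print(r.sense()['tool_pos'])
im=c['pixels']; 
q=np.array([proj(c,[.533,.31,z]) for z in(0,.036,.052)]); print(q)
for y in(.291,.31,.327,.343):
  print(y,[proj(c,[x,y,z]).round(0).tolist() for x in(.515,.551) for z in (0,.052)])
g=im[200:250:1,430:475:1].astype(int)
for row in g: print(''.join('#' if p[0]-p[2]>45 and p[0]>90 else ('+' if (p.max()-p.min())/p.max()>.42 else '.') for p in row))
```

```text
[0.53217308 0.39118466 0.14166078]
[[442.89887319 244.24091284]
 [445.0264171  234.51665908]
 [446.00070817 230.06277618]]
0.291 [[432.0, 241.0], [435.0, 227.0], [440.0, 253.0], [443.0, 239.0]]
0.31 [[439.0, 239.0], [442.0, 224.0], [447.0, 250.0], [450.0, 236.0]]
0.327 [[445.0, 236.0], [448.0, 222.0], [453.0, 247.0], [457.0, 233.0]]
0.343 [[451.0, 234.0], [455.0, 220.0], [459.0, 245.0], [463.0, 231.0]]
###.#....##..#####.........................++
#......#...#...##......#.................++++
..#####..#.#..##.#.....##.#............++++++
...###.....#..#.....#..#.##..........++++++++
.#####...####..#...##...............+++++++++
#.#.#.#.##..###...#.#....#.......#+++++++++++
#..#.####.###...##.....#.........#+++++++++++
#.#####.###.###..#..#####........++++++++++++
.##.####.#..########.#..##.##....++++++++++++
#..####..#.##.###.....##.....##..++++++++++++
#..#.###..##.##.........####.#...++++++++++++
..###..#..##....##......#.......+++++++++++++
##.###.....##....##.#............++++++++++++
#.#####...######...#.##...........+++++++++++
##.#.###.#...#.##..####..#.#.......++++++++++
....
[... 905 characters left out ...]
+##......#
##############+++++++++###++##+++++###......#
##############++++++++++#+++##+++++##.##.....
###############+++++++++#+++##+++++##.#..#...
###############++++++++#+++###+++++#......#..
################+++++++#+++###++++#####..#...
#################++++++#++++##++++###..##....
##################+++++#+++##+++++###..#.##.#
##################+++++#+++##+++++###....#...
###################+++#+++####+++#...........
####################++++++####+##..##........
#####################+##++#####..##.#........
#######################+++#####...##....#....
############################.#...##......#...
##########################.##....#.###..###..
#########################......###....##..###
```

Run:
```python
from sil import *
c=load('s12'); S=6; u0,v0=430,205
im=c['pixels'][v0:v0+50,u0:u0+50].astype(float); mx=im.max(2); sat=(mx-im.min(2))/mx
g=cv2.cvtColor(c['pixels'],cv2.COLOR_RGB2GRAY)[218:250,442:472]
for row in g: print(' '.join('%3d'%x for x in row))
m=cv2.resize(((sat>.42)*255).astype(np.uint8),None,fx=S,fy=S,interpolation=cv2.INTER_LINEAR)>127
# ignore lid region (left) : columns belonging to box hull
H=cv2.convexHull((((np.array([proj(c,P) for P in corners([.538,.2412,0],.13,.10,0,.063)])-[u0,v0]+.5)*S-.5)*16).round().astype(np.int32))
ig=np.zeros(m.shape,np.uint8); cv2.fillPoly(ig,[H],1,shift=4); ig=cv2.dilate(ig,np.ones((9,9)))>0
ig[:100,190:]=1
def cost(x,th):
    px,py,yaw=x; t=np.array([np.cos(yaw),np.sin(yaw),0]); n=np.array([-t[1],t[0],0]); up=np.array([0,0,1.])
    h=np.cos(th)*t+np.sin(th)*up; w=-np.sin(th)*t+np.cos(th)*up
    P=np.array([h*i*.026+w*j*.018+n*k*.018 for i in(-1,1) for j in(-1,1) for k in(-1,1)]); P+=np.array([px,py,-P[:,2].min()])
    A=np.zeros(m.shape,np.uint8); cv2.fillPoly(A,[cv2.convexHull((((np.array([proj(c,q) for q in P])-[u0,v0]+.5)*S-.5)*16).round().astype(np.int32))],1,shift=4)
    return ((A>0)!=m)[~ig].sum()/(m&~ig).sum()
for d in(90,75,60,45,0):
    b=min((minimize(cost,x0,args=(np.radians(d),),method='Nelder-Mead',options=dict(initial_simplex=np.array(x0)+[[0,0,0],[.006,0,0],[0,.006,0],[0,0,.1]])) for x0 in([.533,.325,-1.57],[.533,.335,-1.4],[.533,.33,-1.75])),key=lambda z:z.fun)
    print(d,round(b.fun,3),b.x.round(4))
```

```text
175 173 171 175 176 175 175 176 176 176 178 178 172 173 175 172 162 169 171 170 175 178 179 175 157 134  79  41  31  37
177 174 173 175 175 174 174 172 174 174 179 177 175 163 153 145 136 153 168 174 175 175 176 173 170 169 149  83  37  35
177 176 176 174 174 178 174 172 172 173 165 162 155 141 132 127 125 132 154 171 176 177 175 172 170 172 173 146  90  47
178 177 176 176 175 177 173 167 162 151 139 136 129 126 127 125 126 125 132 154 173 176 175 174 170 170 170 167 148  82
178 175 175 176 176 171 156 148 145 134 131 130 129 127 128 126 125 126 126 133 161 172 172 174 170 170 172 173 170 145
177 173 171 159 153 147 137 134 136 134 134 133 132 133 134 131 132 132 131 130 146 165 170 171 169 171 173 179 175 170
176 174 162 119 123 132 131 132 132 131 130 115 106 102 102 106 111 129 134 134 135 154 167 171 170 175 178 179 180 174
177 177 156  96  99 126 133 132 131 134 119  84  70  71  71  68  74 115 130 132 133 137 156 168 171 172 173 174 176 175
175 174 137  79  71 101 126 132 132 131 104  69  64  69  72  64  63  89 121 130 134 131 138 162 171 173 170 169 170 173
177 175 119  69  57 
[... 2212 characters left out ...]
130 149 158 168 175 173 176 172 172 170 173 172
158 156 149 145 146 147 147 136  94  70  66  66  64  66  93 136 158 159 168 170 171 174 176 174 173 172 169 171 174 171
152 156 155 147 145 147 147 148 138  93  68  91  97 132 153 171 180 178 174 172 172 174 175 176 176 173 171 172 174 172
144 153 156 152 145 145 147 149 150 122 138 156 157 172 179 178 178 177 174 173 174 173 176 178 181 179 178 176 174 173
142 146 153 157 151 144 144 149 148 143 158 175 177 177 176 175 176 175 172 174 177 173 173 176 178 176 178 177 173 173
90 0.088 [ 0.5333  0.3349 -1.5288]
75 0.147 [ 0.5345  0.3371 -1.5438]
60 0.204 [ 0.5352  0.3367 -2.0267]
45 0.25 [ 0.5349  0.3348 -1.3615]
0 0.192 [ 0.528   0.335  -1.2902]
```

The knob now stands upright with the hole on top, a dark disc in the lit top face, at (0.533, 0.335). I'll regrasp it there.

Run:
```python
from h import *
go(.5333,.3345,.022,-1.535)
```

```text
t 32.77 pos [0.5322 0.3912 0.1417] yaw -1.5679 tilt [-0.0003 -0.0004] | turn units -0.314 then shift units [1.888 0.029 3.989]
```

Call:
{"name": "step_arm", "arguments": {
  "rows": [0,0,0,-0.31,0.6,0.03,0,0,0.7,0,0,0,0.59,0,0,0,0,0,0.4,0,0,0,0.7,0,0,0,0.8,0,0,0,0.8,0,0,0,0.7,0,0,0,0.4,0,0,0,0.19,0,0,0,0,0]
}}

```text
t: 33.77
tool_pos: [0.5329, 0.3326, 0.0214]
orientation: [0.001, 0.719, -0.695, -0.0]
wrist_force: [-0.1, 0.1, 0.7]
finger_gap: 0.996
gripper_force: 0.0
```

Call:
{"name": "step_arm", "arguments": {
  "rows": [0,0,0,0,0,0,0,0,0,0,0,0,0,0,0,0,0,0,0,0,0,0,0,0,0,0,0,0,0,0,0,0,0,0,0,0],
  "grip": 20,
  "force": 40
}}

```text
t: 34.52
tool_pos: [0.534, 0.334, 0.0234]
orientation: [-0.001, 0.719, -0.695, 0.0]
wrist_force: [0.1, -1.2, 6.4]
finger_gap: 0.421
gripper_force: 40.1
```

Call:
{"name": "step_arm", "arguments": {
  "rows": [0,0,-0.2,0,0,0,-0.5,0,0,0,-0.8,0,0,0,-0.8,0,0,0,-0.8,0,0,0,-0.8,0,0,0,-0.8,0,0,0,-0.5,0,0,0,-0.2,0,0,0,0,0,0,0,0,0,0,0,0,0]
}}

```text
t: 35.52
tool_pos: [0.533, 0.3335, 0.1831]
orientation: [0.001, 0.719, -0.695, -0.0]
wrist_force: [0.4, 0.6, -0.6]
finger_gap: 0.419
gripper_force: 39.7
```

Run:
```python
from tilt import *
c=save('scene','s13'); s=r.sense(); print(s['t'],s['tool_pos'],s['gripper_force'],s['finger_gap'],s['wrist_force'])
V=[prep('s13',s['tool_pos'],s['orientation'])]
for row in V[0][4][::6,::6]: print(''.join('.#'[int(x)] for x in row)) if row.any() else 0
scan(V,(60,75,90,105,120))
# lid seated check: silhouette of box+lid
fitsil('s13',[.5385,.2410,0],.13,.10,0,.063)
```

```text
35.5667 [0.53298614 0.33342148 0.18305116] 39.74420238286257 0.4184144397841949 [ 0.12159863 -0.65874845 -0.57699466]
...................................###................................
................................######................................
.............................#########................................
............................##########................................
...........................###########................................
...........................###########................................
..........................#############...............................
..........................##############..............................
..........................##############..............................
..........................##############..............................
.........................###############..............................
.........................###############..............................
.........................###############..............................
.........................###############...................
[... 763 characters left out ...]
.............................
...........................##########.................................
............................#########.................................
............................##########....##..........................
.............................############.............................
..............................##########..............................
...............................######.................................
................................###...................................
60 0.296 [ 0.0046 -0.0064]
75 0.149 [ 0.0027 -0.0057]
90 0.064 [-0.0013 -0.0047]
105 0.113 [-0.0029 -0.0033]
120 0.171 [-0.0025 -0.0031]
s13 [ 0.5371  0.2411 -0.0119] 0.0372
```

Run:
```python
from sil import *
for h in(.057,.060,.063,.066,.069): print(h,end=' '); fitsil('s13',[.5385,.2410,0],.13,.10,0,h)
a,b=load('s5')['pixels'],load('s13')['pixels']
# peg region before (s5, after seating) and now
d=cv2.absdiff(a,b)[205:285,380:462].max(2); print((d[40:]>25).sum(), d[40:].mean())
```

```text
0.057 s13 [ 0.5355  0.242  -0.0027] 0.0208
0.06 s13 [0.5363 0.2413 0.002 ] 0.0221
0.063 s13 [ 0.5371  0.2411 -0.0119] 0.0372
0.066 s13 [ 0.5378  0.2407 -0.0255] 0.0574
0.069 s13 [ 0.5384  0.2398 -0.0346] 0.0777
92 5.794512195121952
```

Run:
```python
from h import *
a,b=[cv2.cvtColor(load(f)['pixels'],cv2.COLOR_RGB2GRAY) for f in('s5','s13')]
d=cv2.absdiff(a,b)[205:285,380:462]
for row in d[::2]: print(''.join('#' if x>25 else '+' if x>12 else '.' for x in row))
```

```text
....+###################################################+.......+####+............
.......##################################################.........##+.............
.........+##############################################..........................
...........+#############################################+........................
..............+##############################################+....................
.................+############################################..................##
....................+###########################################+...............##
......................###########################################...............##
................#.........+#######################################.............###
...............................###################################+............###
......+.....................+######################################..........#####
.....+#.#.................+########################################+.......#######
.......#.#........######..#################+#########################+...#########
........+###....#####
[... 1519 characters left out ...]
....................................
.................................++...............................................
..................................................................................
..................................................................................
..................................................................................
..................................................................................
..................................................................................
..................................................................................
..................................................................................
```

Run:
```python
from h import *
from scipy.ndimage import map_coordinates
A={f:cv2.cvtColor(load(f)['pixels'],cv2.COLOR_RGB2GRAY).astype(float) for f in('s5','s13')}; c=load('s13')
def shift(P,n,lab):
    out=[]
    for p,nn in zip(P,n):
        u=proj(c,p); w=proj(c,p+nn)-u; w/=np.linalg.norm(w); t=np.arange(-4,4.01,.1)
        pr={f:map_coordinates(A[f],[u[1]+t*w[1],u[0]+t*w[0]],order=1) for f in A}
        s=np.arange(-25,26); e=[np.mean((pr['s13'][30:-30]-pr['s5'][30-k:len(t)-30-k])**2) for k in s]; out.append(s[int(np.argmin(e))]*.1)
    print(lab,np.round(out,1))
x0,y0,h=.538,.2412,.063
xs=np.linspace(.49,.59,9); ys=np.linspace(.2,.28,9)
shift([np.array([x,y0-.05,h]) for x in xs],[np.array([0,-.005,0])]*9,'-y edge top, outward px')
shift([np.array([x0+.065,y,h]) for y in ys],[np.array([.005,0,0])]*9,'+x edge top')
shift([np.array([x0+.065,y,0]) for y in ys],[np.array([.005,0,0])]*9,'+x edge base')
shift([np.array([x,y0-.05,0]) for x in xs],[np.array([0,-.005,0])]*9,'-y edge base')
```

```text
-y edge top, outward px [ 1.3 -1.2 -1.3 -1.2  1.3  1.4  1.   1.   1.1]
+x edge top [ 0.  -0.2 -0.1 -0.2  0.  -0.3 -0.2  0.  -0.6]
+x edge base [0.1 0.1 0.1 0.  0.1 0.1 0.1 0.1 0.1]
-y edge base [0.1 0.  0.1 0.  0.  0.1 0.1 0.  0.1]
```

The lid only slid within its lip play, about 2 mm off centre, and is still down and level. The knob is held vertical with its hole up, so I'm handing in.

```bash
python3 -c "
from cell import r
print(r.hand_in())"
```

```text
the job is handed in; nothing more can be done
None
```

I've handed the job in, and no verdict came back: the lid is seated on its box and let go, and the gripper holds the knob still with its hole straight up, about 0.19 m above the table. By my last image measurements the lid sits about 2 mm off centre, within the 4 mm allowed, after the knob was pushed against its edge.

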